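# Open the middle-sized tablet bottle's push-and-turn cap

### The job

Three amber tablet bottles, small, middle-sized and large, stand in holders screwed to the desk; open the middle-sized one: press its white safety cap down, keep it pressed while you twist it about a quarter turn counterclockwise (seen from above) until it comes free, then lift it straight up. Finish while still holding the cap, level and still, about 10 cm above its seat and right over the open bottle: do not put it down or let go. Do not touch the small and large bottles, and leave the sample cup, thermometer and pen where they are.

Things in the scene. Friction and masses are not known exactly. Their poses are not given: they have to be found in the camera images.
- medium_bottle: The middle-sized bottle, fixed to the desk: amber body 54 mm in diameter in a grey round holder 76 mm across, white label with blue band, shoulder between 48 and 56 mm high, neck above it, 110 mm high in all with its cap on. Origin: centre of its underside, on the desk; z up. It may stand at any yaw; while locked the cap's x axis lies along the bottle's x axis.
- mouth (a point): Centre of the middle-sized bottle's mouth (fixed to the bottle), 97 mm above the desk; the neck's rim has 26 mm outer diameter, two hooked lugs on it reach out to 37 mm.
- cap_center (a point): Centre (half-way up) of the middle-sized bottle's loose cap: white, round, ribbed, 46 mm in diameter, 30 mm high, about 50 g, a raised blue arrow on top. Locked, this point lies 95 mm above the desk on the bottle's axis (cap from 80 to 110 mm). z is the cap's axis, up. Being round, it may be gripped at any yaw.
- cap_spring (a joint): How far the cap is pressed, m: 0 locked and at rest, 0.008 at the stop, -0.004 with the cap off. Spring force 4 N at rest, 8 N at 5.5 mm, 10 N at 8 mm.
- cap: The same cap; origin at the centre of its lower edge, 15 mm below its centre; z up, x along its two inner lugs. Hooks on the neck hold it: it turns only while pressed down 6 to 8 mm (8 mm is the stop). Turned counterclockwise by 55 to 120 degrees (from above) while pressed, it is free and lifts straight off; clockwise it is blocked.
- small_bottle: The small look-alike bottle, fixed, not to be touched: 82 mm high with its cap, body 40 mm and cap 34 mm in diameter, holder 62 mm. Origin: centre of its underside on the desk. The three bottles stand roughly in a row across the desk, in any order, 0.14 m or more apart.
- large_bottle: The large look-alike bottle, fixed, not to be touched: 138 mm high with its cap, body 68 mm and cap 58 mm in diameter, holder 90 mm. Origin: centre of its underside on the desk.
- sample_cup: Bystander: clear plastic cup with red-capped tubes, 49 mm wide, 66 mm high, loose. Origin: centre of its underside.
- thermometer: Bystander: white digital thermometer lying flat, 127 x 18 x 10 mm, loose. Origin: centre of its underside.
- pen: Bystander: slim black ballpoint pen lying flat, 145 x 12 x 9 mm, loose. Origin: centre of its underside.
Not all that is in view belongs to the job. Of the things like the cap, leave any that is purple or red; of the rest the larger one is meant.

How it is judged:
On the way, in this order (a step that is already met when the one before it is completed fails the run):
1. the locked cap is pressed down at least 4.5 mm (value of joint cap_spring above 0.0045 m and angle between the x axis of cap and the x axis of medium_bottle, either way round below 0.4 rad), for 0.05 s.
2. the cap is twisted at least 46 degrees from its locked position (angle between the x axis of cap and the x axis of medium_bottle, either way round above 0.8 rad), for 0.1 s.
At the end, for the whole second after the job is handed in: The cap is held in the fingers (over 1 N), level within 0.2 rad, still (under 0.03 m/s), its centre 60 to 160 mm above its locked height and within 25 mm of the bottle's axis, not touching the bottle (z of cap_center in the frame of medium_bottle between 0.155 and 0.255 m and horizontal distance between cap_center and mouth below 0.025 m and angle between cap's own z axis and vertical below 0.2 rad and linear speed of cap below 0.03 m/s and contact force between cap and the fingers above 1 N and contact force between cap and medium_bottle below 0.1 N); the arm keeps its last pose, push and grip.
It fails at once if the small or large bottle is touched with over 1 N (contact force between any of small_bottle, large_bottle and the arm above 1 N or contact force between any of small_bottle, large_bottle and the fingers above 1 N).
It fails at once if a bystander is moved by over 20 mm (distance of any of sample_cup, thermometer, pen from where it was at the start of the episode above 0.02 m).
It also fails if it takes over 32 s, if anything falls off the work surface, if the arm or the gripper's body presses on something with over 40 N, if the wrist force passes 120 N, or if a joint passes its speed limit or range.

### The arm

A 6-joint arm with a two-finger parallel gripper is mounted at the origin on the work surface; the furniture and walls round the work are solid. World frame = base frame: x ahead of the robot, y to its left, z up, the work surface at z = 0. Lengths are in m, angles in rad, forces in N, time in s.
With the tool pointing down it reaches from about 0.25 to 0.775 m from the base axis. Payload 4 kg.
Tool frame: the origin (TCP) lies midway between the tips of the shut fingers; the grasp point (between the pads) lies 19 mm behind it; z points along the fingers, y is the direction in which the jaws open and shut (so a half turn about z gives the same grasp; the last joint's range is limited). The gripper opens to 94 mm and grips with 3 to 60 N. Pads are 16 mm wide; open, the fingers measure 119 mm over their backs; the gripper's body (75 mm by 177 mm) begins 78 mm behind the grasp point.
Start: joints at [-1.356, 0.087, 1.371, -0, 1.684, -0.103], TCP at [0.172, -0.522, 0.206] pointing down, gripper open.
Joint ranges: [-3.1, 3.1], [-0.76, 2.03], [0.27, 2.55], [-1.08, 4.22], [0.17, 2.65], [-2.57, 2.57]. Speed limits (rad/s): [2.79, 2.79, 3.14, 3.14, 3.14, 3.14].

### API

Orientations are given as [roll, pitch, yaw] about the fixed x, y, z axes, in that order (R = Rz(yaw) Ry(pitch) Rx(roll)).
In Python, from bench import robot, cams gives the robot as it stands.
- The arm moves only by the tool step_arm, never from a script. Its argument "plan" is a list that holds one entry, the list of rows, each a list of 5 numbers: the shift along the world's x, y, z in mm, then the turn about the world's z in rad, then the opening in per cent of the stroke, from 0 (shut) to 100 (fully open). In form: [[[tx, ty, tz, turn, fingers], ...]]. A call has 1 to 8 rows; each row is the pose to reach, as a shift and turn from the pose commanded when the call began; what a row does not reach only later rows make up. A row lasts 1/12 s, in which the tool goes at most 41.7 mm and 7.16 degrees, less where a joint would pass 70% of its speed; a pose out of reach is approached as far as the arm can. A call with a gripper value outside its range is refused whole. The fingers move at their own pace and stop on an object; the grip force is fixed at half the most. Time passes only in rows, so rows that repeat a pose let the fingers close. It gives the time, the measured TCP pose, the force and the opening at its end, in the units of the state.
- robot.get_obs(): the state, without advancing time (a new reading comes with each control period).
- cams.snapshot(name): name is "scene" or "top" or "wrist"; returns a dict with "frame" (420x560x3 uint8, red, green, blue), "camera_matrix" (3x3 intrinsics, pixels), "origin" and "attitude" of the camera in the world; the wrist camera has in their place "T_tool_cam" (4x4, takes a point from camera to tool coordinates, whose origin is the TCP and whose axes are the flange's). Camera axes: x right, y down, z forward; pixel columns grow to the right and rows downward; lengths in m; the calibration is good to about 2 mm. A picture is of the moment at which its call begins: read the wrist's pose just before it. There is no depth.
- robot.close_job(): hands the job in, once; it reports no verdict.
The state is a dict: "time": time; "joint_positions": joint angles; "qvel": joint speeds; "joint_torque": joint torques, N m; "tool_pos": TCP position; "ee_rot": TCP orientation; "wrist_force": force on the tool from outside, world axes, zero at the start; "wrist_torque": the same for the moment, N m; "width": finger opening in m.
Only numpy, scipy, OpenCV 4.12 (cv2) and the standard library are available. Lean on these libraries where they do the work, as an engineer would, in place of code of your own. Each camera call takes 0.05 s, during which the arm holds its last target. There are 200 camera calls.

## Working session

There is one attempt and no reset: what is moved stays moved. The work goes in short steps, Python scripts to look and compute and a tool call to move; the robot and the scene stay as the last step left them, time stands still between calls to the robot, and variables do not carry over. Pictures are saved under pics/ and viewed, about 8 in all and at most 12, crops included, and the job is handed in when it is done.

Besides the shell and the picture viewer there is one more tool, called after "Call:" by a JSON object that holds its "op" and its "data", one argument or row to a line. step_arm: Moves the arm, as the interface text tells. Its arguments: {"type":"object","properties":{"plan":{"type":"array"}},"required":["plan"]}

```bash
mkdir -p pics
cat > h.py <<'E'
import numpy as np, cv2
from bench import robot, cams
def snap(n,f=None):
    s=cams.snapshot(n)
    if f: cv2.imwrite('pics/'+f,cv2.cvtColor(s['frame'],cv2.COLOR_RGB2BGR))
    return s
def Rm(a):
    a=np.array(a)
    if a.shape==(3,3): return a
    from scipy.spatial.transform import Rotation as R
    return R.from_euler('xyz',a).as_matrix() if a.size==3 else None
def ray(s,u,v,z):
    d=Rm(s['attitude'])@np.linalg.inv(s['camera_matrix'])@[u,v,1]
    o=np.array(s['origin']); return o+d*(z-o[2])/d[2]
E
python3 - <<'E'
from h import *
o=robot.get_obs(); print(o)
a=snap('scene','s1.png');b=snap('top','t1.png')
for s in(a,b): print(s['origin'],s['attitude'],s['camera_matrix'])
cv2.imwrite('pics/both.png',cv2.cvtColor(np.hstack([cv2.resize(x['frame'],(400,300)) for x in (a,b)]),cv2.COLOR_RGB2BGR))
E
```

```text
{'time': 0.0, 'joint_positions': array([-1.35611332e+00,  8.79697666e-02,  1.37224578e+00, -1.02969210e-05,
        1.68358682e+00, -1.03120862e-01]), 'qvel': array([-2.62730463e-04, -4.03553571e-04, -2.54462160e-04,  8.20557328e-05,
        2.23539420e-03, -4.42625355e-04]), 'joint_torque': array([-2.38946843e-03, -3.40181994e+01, -3.02430797e+01,  7.15910783e-02,
        3.29022040e-02, -1.56548085e-04]), 'tool_pos': array([ 0.17172929, -0.52192942,  0.2043004 ]), 'ee_rot': array([-3.13939362e+00, -2.17284241e-04,  3.17802485e-01]), 'wrist_force': array([ 0.46064595, -0.13169822, -0.05349738]), 'wrist_torque': array([-0.01238469,  0.00614679,  0.04962617]), 'width': 0.09383485296251048}
[-0.29861528 -0.39656168  0.76916759] [-2.27992588  0.01516592 -1.02133011] [[482.43235726   0.         284.25704443]
 [  0.         482.43235726 207.93306951]
 [  0.           0.           1.        ]]
[0.20722186 0.02323516 1.15524634] [-2.97163583 -0.005738   -1.55070547] [[406.02571086   0.         281.19263719]
 [  0.         406.02571086 212.2544751 ]
 [  0.           0.           1.        ]]
```

View pics/t1.png

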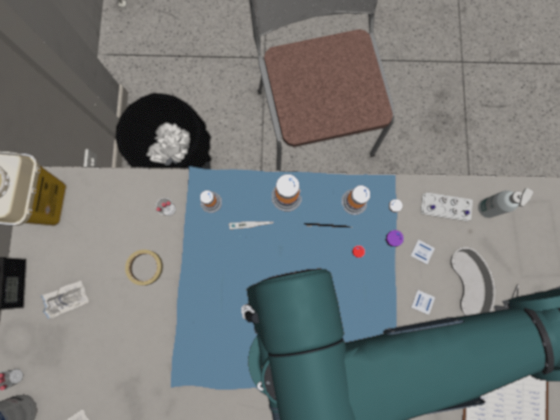

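View pics/s1.png

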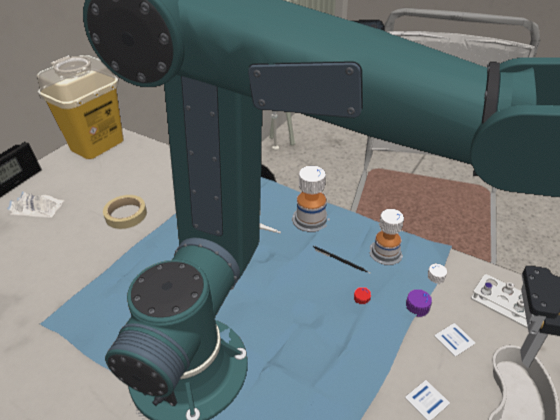

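The top view shows three bottle caps at about (208,198), (287,186) and (359,194). A loose white cap lies at (396,205), with purple (395,239) and red (359,252) ones near it. I'll measure cap diameters to tell the sizes apart and enlarge them.

Run:
```python
from h import *
def blobs(s,roi,name,th):
    f=s['frame'];x0,y0,x1,y1=roi
    hsv=cv2.cvtColor(f,cv2.COLOR_RGB2HSV)
    m=((hsv[...,1]<45)&(hsv[...,2]>th)).astype(np.uint8)
    mm=np.zeros_like(m);mm[y0:y1,x0:x1]=m[y0:y1,x0:x1]
    n,l,st,c=cv2.connectedComponentsWithStats(mm)
    for i in range(1,n):
        if st[i,4]<40: continue
        u,v=c[i]; print(name,st[i],c[i].round(1),[ray(s,u,v,z)[:2].round(3) for z in(.07,.1,.125)])
a=snap('scene');b=snap('top')
blobs(b,(190,165,410,215),'top',150)
blobs(a,(255,160,460,285),'scene',150)
c1=cv2.resize(b['frame'][160:260,190:410],None,fx=3.5,fy=3.5,interpolation=cv2.INTER_CUBIC)
c2=cv2.resize(a['frame'][160:280,280:460],None,fx=2,fy=2,interpolation=cv2.INTER_CUBIC)
im=np.zeros((c1.shape[0]+c2.shape[0],c1.shape[1],3),np.uint8);im[:c1.shape[0]]=c1;im[c1.shape[0]:,:c2.shape[1]]=c2
cv2.imwrite('pics/crop1.png',im[...,::-1])
```

```text
top [275 174  25  23 422] [287.3 184.9] [array([0.47 , 0.005]), array([0.463, 0.006]), array([0.457, 0.006])]
top [390 174  20  41 595] [401.8 195.7] [array([ 0.446, -0.308]), array([ 0.44 , -0.299]), array([ 0.434, -0.291])]
top [352 185  18  18 258] [360.9 193.6] [array([ 0.45 , -0.196]), array([ 0.443, -0.19 ]), array([ 0.438, -0.185])]
top [200 190  14  13 145] [206.2 196.2] [array([0.434, 0.226]), array([0.427, 0.221]), array([0.422, 0.216])]
scene [ 262  160  102   51 2870] [320.9 176.8] [array([0.533, 0.022]), array([0.498, 0.004]), array([ 0.468, -0.011])]
scene [367 160  52  13 492] [393.4 164.8] [array([ 0.667, -0.109]), array([ 0.626, -0.121]), array([ 0.591, -0.131])]
scene [414 160  46  21 735] [439.3 169. ] [array([ 0.707, -0.212]), array([ 0.664, -0.22 ]), array([ 0.628, -0.226])]
scene [352 173  13  39 141] [358.2 193.5] [array([ 0.52 , -0.082]), array([ 0.485, -0.095]), array([ 0.456, -0.107])]
scene [380 209  24  25 315] [392.2 217.4] [array([ 0.483, -0.18 ]), array([ 0.449, -0.189]), array([ 0.421, -0.197])]
scene [260 223  21  11  79] [268.9 228.1] [array([0.318, 0.032]), array([0.292, 0.013]), array([ 0.27 , -0.002])]
scene [428 249  32  36 709] [447.8 269.2] [array([ 0.396, -0.328]), array([ 0.366, -0.331]), array([ 0.341, -0.333])]
```

View pics/crop1.png

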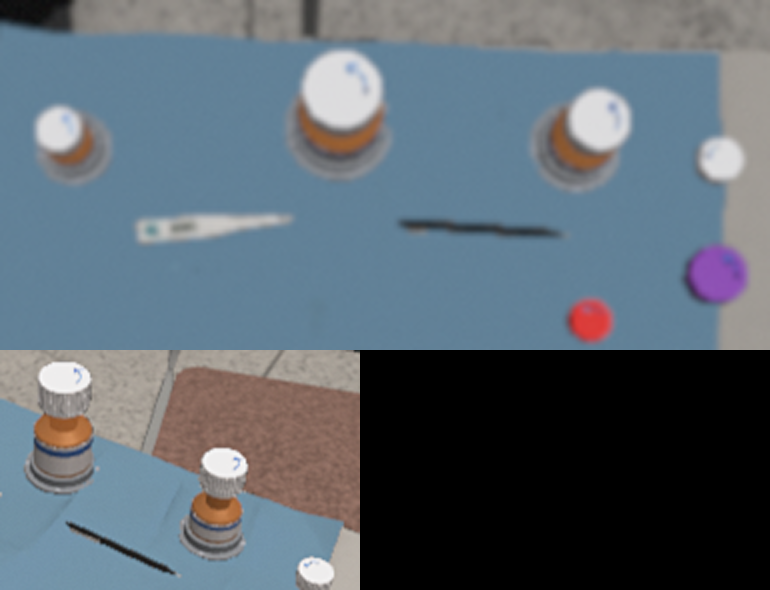

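The candidates by measured diameter at cap height are:
- (206,196): about 36 mm, the small bottle.
- (287,185): about 61 mm, the large bottle.
- (361,194): 46 mm, which matches the middle-sized bottle. Both views put it near (0.44, -0.19).

The loose white cap at (396,205) is a smaller decoy, and the purple and red ones are excluded. The crop confirms this, so I'm moving above the middle bottle for a wrist view.

Call:
{"op": "step_arm", "data": {
  "plan": [
    [[20, 25, 10, 0, 100], [45, 55, 20, 0, 100], [70, 85, 30, 0, 100], [95, 115, 40, 0, 100], [120, 145, 40, 0, 100], [145, 175, 40, 0, 100], [170, 205, 40, 0, 100], [190, 230, 40, 0, 100]]
  ]
}}

```text
time: 0.87
tool_pos: [0.363, -0.2903, 0.2456]
ee_rot: [3.142, -0.001, 0.319]
wrist_force: [0.3, -0.4, 0.2]
width: 0.0939
```

Call:
{"op": "step_arm", "data": {
  "plan": [
    [[20, 25, 0, 0, 100], [40, 50, 0, 0, 100], [60, 75, 0, 0, 100], [70, 90, 0, 0, 100], [75, 100, 0, 0, 100], [75, 100, 0, 0, 100]]
  ]
}}

```text
time: 1.37
tool_pos: [0.4374, -0.1908, 0.2453]
ee_rot: [-3.141, 0.0, 0.321]
wrist_force: [-0.3, -0.4, -0.6]
width: 0.094
```

```bash
cat >> h.py <<'E'
def wrist(f=None):
    o=robot.get_obs(); s=snap('wrist',f); T=np.eye(4);T[:3,:3]=Rm(o['ee_rot']);T[:3,3]=o['tool_pos']
    W=T@np.array(s['T_tool_cam']); s['origin']=W[:3,3]; s['attitude']=W[:3,:3]; return o,s
E
python3 - <<'E'
from h import *
o,s=wrist('w1.png'); print(o['time'],o['tool_pos'],o['ee_rot'],o['joint_positions'],s['origin'],s['T_tool_cam'])
R=Rm(o['ee_rot'])
p=np.linalg.inv(s['attitude'])@(np.array([.441,-.189,.11])-s['origin']); p=s['camera_matrix']@p; print('pred',p[:2]/p[2])
hsv=cv2.cvtColor(s['frame'],cv2.COLOR_RGB2HSV)
m=((hsv[...,1]<45)&(hsv[...,2]>150)).astype(np.uint8)
n,l,st,c=cv2.connectedComponentsWithStats(m)
for i in range(1,n):
    if st[i,4]>300: print(st[i],c[i],ray(s,*c[i],.11))
E
```

```text
1.3667 [ 0.43743063 -0.19083182  0.2453079 ] [-3.14096889e+00  7.85234485e-05  3.20983605e-01] [-5.30503658e-01 -7.97768979e-02  1.46004946e+00  3.58426258e-04
  1.76184104e+00  7.19377057e-01] [ 0.50326196 -0.16889143  0.42429759] [[-1.23047928e-03 -9.71178462e-01 -2.38350333e-01  6.93771806e-02]
 [ 9.99999207e-01 -1.25851751e-03 -3.45424260e-05 -1.61662973e-04]
 [-2.66421208e-04 -2.38350187e-01  9.71179241e-01 -1.78995071e-01]
 [ 0.00000000e+00  0.00000000e+00  0.00000000e+00  1.00000000e+00]]
pred [269.93969697 197.30762642]
[   5   75   73   76 4069] [ 40.19021873 112.69427378] [0.44949132 0.02416803 0.11      ]
[  0 150  61  20 468] [ 23.23290598 160.62393162] [0.40328609 0.03178543 0.11      ]
[ 244  172   50   49 1792] [268.390625   196.72433036] [ 0.44107201 -0.187475    0.11      ]
[344 207  30  29 618] [358.75242718 221.13430421] [ 0.44552189 -0.27505425  0.11      ]
[ 412  213  118   70 3145] [465.96057234 250.8718601 ] [ 0.45029043 -0.38330555  0.11      ]
```

View pics/w1.png

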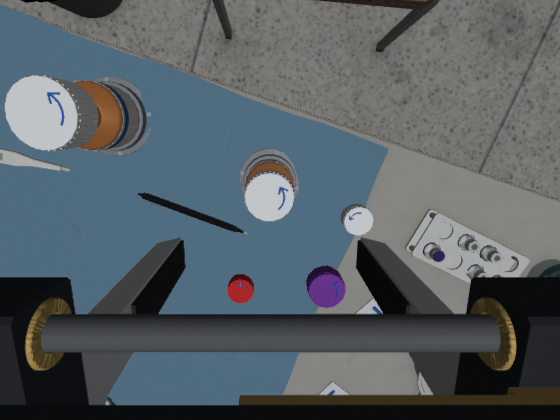

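The wrist view shows the medium cap at (268,197), which casts to (0.441, -0.1875) at z = 0.11. All three views agree within 4 mm. I'm descending to straddle the cap and grip it.

Call:
{"op": "step_arm", "data": {
  "plan": [
    [[3, 3, -20, 0, 100], [3.5, 3, -50, 0, 100], [3.5, 3, -80, 0, 100], [3.5, 3, -110, 0, 100], [3.5, 3, -135, 0, 100], [3.5, 3, -155, 0, 100], [3.5, 3, -167, 0, 100], [3.5, 3, -167, 0, 100]]
  ]
}}

```text
time: 2.08
tool_pos: [0.4372, -0.1897, 0.0749]
ee_rot: [-3.137, 0.005, 0.316]
wrist_force: [-0.5, -0.0, 0.2]
width: 0.0938
```

Run:
```python
from h import *
o,s=wrist('w2.png'); print(o['time'],o['tool_pos'],o['wrist_force'])
snap('scene','s2.png')
hsv=cv2.cvtColor(s['frame'],cv2.COLOR_RGB2HSV)
m=((hsv[...,1]<45)&(hsv[...,2]>150)).astype(np.uint8)
n,l,st,c=cv2.connectedComponentsWithStats(m)
for i in range(1,n):
    if st[i,4]>300: print(st[i],c[i],ray(s,*c[i],.11))
```

```text
2.0833 [ 0.43724279 -0.18968284  0.07491986] [-0.53518792 -0.03015359  0.16575785]
[ 219  227  102   87 6862] [268.36461673 272.36665695] [ 0.44223874 -0.18708665  0.11      ]
[408 262  36  34 627] [429.10845295 275.66028708] [ 0.46297156 -0.25552785  0.11      ]
```

View pics/w2.png

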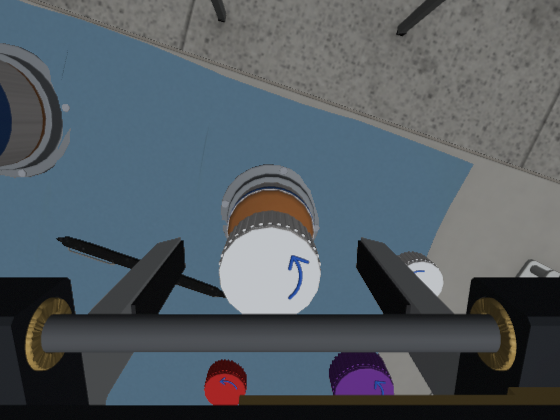

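The cap sits between the fingers at (269,272), about 4 mm further in x than the TCP. I'll correct that and close.

Call:
{"op": "step_arm", "data": {
  "plan": [
    [[0, 0, 0, 0, 100], [4, 2, 1, 0, 100], [4, 2, 1, 0, 100], [4, 2, 1, 0, 100]]
  ]
}}

```text
time: 2.52
tool_pos: [0.4452, -0.1878, 0.0807]
ee_rot: [3.14, -0.001, 0.318]
wrist_force: [-0.5, 0.8, 0.7]
width: 0.094
```

Call:
{"op": "step_arm", "data": {
  "plan": [
    [[-3.5, 0.5, -4, 0, 100], [-3.5, 0.5, -4, 0, 100], [-3.5, 0.5, -4, 0, 70], [-3.5, 0.5, -4, 0, 45], [-3.5, 0.5, -4, 0, 30], [-3.5, 0.5, -4, 0, 30], [-3.5, 0.5, -4, 0, 30], [-3.5, 0.5, -4, 0, 30]]
  ]
}}

```text
time: 3.18
tool_pos: [0.4409, -0.187, 0.0756]
ee_rot: [3.141, -0.0, 0.318]
wrist_force: [0.6, 1.0, 0.3]
width: 0.0576
```

Call:
{"op": "step_arm", "data": {
  "plan": [
    [[0, 0, 0, 0, 30], [0, 0, 0, 0, 25], [0, 0, 0, 0, 20], [0, 0, 0, 0, 20], [0, 0, 0, 0, 20], [0, 0, 0, 0, 20]]
  ]
}}

```text
time: 3.68
tool_pos: [0.441, -0.1874, 0.0756]
ee_rot: [3.141, -0.0, 0.318]
wrist_force: [2.0, -2.2, -1.3]
width: 0.0455
```

The fingers stopped at 45.5 mm, so the cap is gripped. Now I'll press in steps.

Call:
{"op": "step_arm", "data": {
  "plan": [
    [[0, 0, -2, 0, 15], [0, 0, -4, 0, 15], [0, 0, -6, 0, 15], [0, 0, -7, 0, 15], [0, 0, -8, 0, 15], [0, 0, -8, 0, 15], [0, 0, -8, 0, 15]]
  ]
}}

```text
time: 4.27
tool_pos: [0.4411, -0.1874, 0.0691]
ee_rot: [3.14, -0.0, 0.318]
wrist_force: [-2.3, -0.1, 7.7]
width: 0.0458
```

Call:
{"op": "step_arm", "data": {
  "plan": [
    [[0, 0, -2, 0, 15], [0, 0, -3, 0, 15], [0, 0, -3, 0, 15]]
  ]
}}

```text
time: 4.52
tool_pos: [0.4411, -0.1875, 0.0671]
ee_rot: [3.14, -0.001, 0.318]
wrist_force: [-3.4, 0.6, 12.2]
width: 0.046
```

It's at the stop: 8.5 mm down with 12 N. Twisting counterclockwise.

Call:
{"op": "step_arm", "data": {
  "plan": [
    [[0, 0, 0, 0.08, 15], [0, 0, 0, 0.17, 15], [0, 0, 0, 0.26, 15], [0, 0, 0, 0.35, 15], [0, 0, 0, 0.44, 15], [0, 0, 0, 0.53, 15], [0, 0, 0, 0.62, 15], [0, 0, 0, 0.7, 15]]
  ]
}}

```text
time: 5.18
tool_pos: [0.4422, -0.1871, 0.0671]
ee_rot: [3.138, -0.001, 1.022]
wrist_force: [-2.3, 0.4, 10.7]
width: 0.0458
```

Call:
{"op": "step_arm", "data": {
  "plan": [
    [[0, 0, 0, 0.09, 15], [0, 0, 0, 0.18, 15], [0, 0, 0, 0.27, 15], [0, 0, 0, 0.36, 15], [0, 0, 0, 0.45, 15], [0, 0, 0, 0.54, 15], [0, 0, 0, 0.63, 15], [0, 0, 0, 0.72, 15]]
  ]
}}

```text
time: 5.85
tool_pos: [0.4417, -0.1871, 0.0671]
ee_rot: [3.139, 0.001, 1.742]
wrist_force: [-2.9, 1.1, 11.1]
width: 0.0458
```

Run:
```python
from h import *
o,s=wrist('w3.png'); print(o['time'],o['tool_pos'],o['ee_rot'],o['wrist_force'],o['wrist_torque'])
```

```text
5.85 [ 0.44165674 -0.18707689  0.06709548] [3.13935513e+00 1.15634347e-03 1.74225995e+00] [-2.94314422  1.08678833 11.057686  ] [ 0.06764831  0.57423744 -0.11562462]
```

View pics/w3.png

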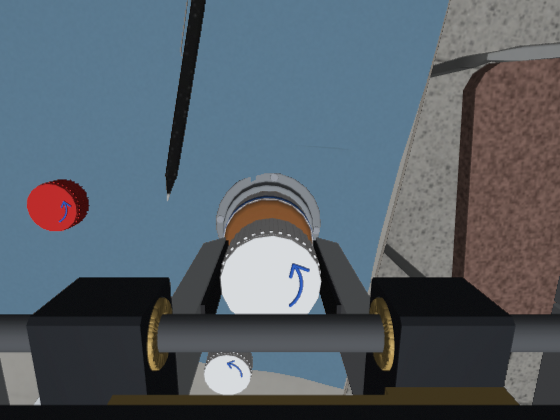

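The arrow has kept the same angle relative to the fingers as before the twist, so the cap turned with them by about 82°, inside the 55–120° window. Lifting.

Call:
{"op": "step_arm", "data": {
  "plan": [
    [[0, 0, 3, 0, 15], [0, 0, 8, 0, 15], [0, 0, 14, 0, 15], [0, 0, 22, 0, 15], [0, 0, 32, 0, 15], [0, 0, 45, 0, 15], [0, 0, 60, 0, 15], [0, 0, 75, 0, 15]]
  ]
}}

```text
time: 6.57
tool_pos: [0.4403, -0.1863, 0.1397]
ee_rot: [-3.14, -0.002, 1.738]
wrist_force: [0.1, -0.5, 0.6]
width: 0.0461
```

Call:
{"op": "step_arm", "data": {
  "plan": [
    [[0, 0, 12, 0, 15], [0, 0, 22, 0, 15], [0, 0, 30, 0, 15], [0, 0, 35, 0, 15], [0, 0, 35, 0, 15], [0, 0, 35, 0, 15], [0, 0, 35, 0, 15]]
  ]
}}

```text
time: 7.15
tool_pos: [0.4405, -0.1867, 0.1736]
ee_rot: [-3.14, -0.001, 1.738]
wrist_force: [0.4, -1.0, -0.5]
width: 0.0458
```

Run:
```python
from h import *
o,s=wrist(); a=snap('scene'); print(o['time'],o['tool_pos'],o['ee_rot'],o['wrist_force'],o['width'],abs(o['qvel']).max())
c=cv2.resize(a['frame'][110:290,290:470],(420,420),interpolation=cv2.INTER_CUBIC)
cv2.imwrite('pics/end.png',np.hstack([cv2.resize(s['frame'],(380,420)),c])[...,::-1])
```

```text
7.15 [ 0.44045062 -0.18674003  0.17361656] [-3.14039304e+00 -1.10303494e-03  1.73779884e+00] [ 0.40402067 -0.97771029 -0.5327234 ] 0.04577661710229049 0.004913432396796492
```

View pics/end.png

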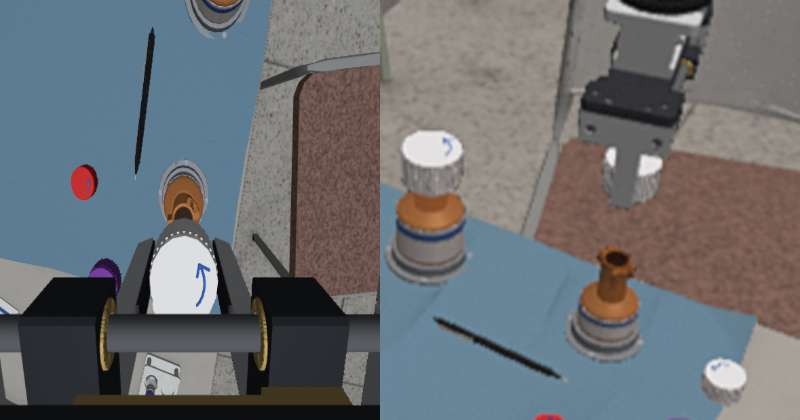

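The bottle is open and the cap is held level about 10 cm above its seat. The arm is still, so I'm handing in.

```bash
python3 -c "
from bench import robot
print(robot.close_job())"
```

```text
the job is handed in; nothing more can be done
None
```

I opened the middle-sized bottle and handed the job in at about 7.2 s, with the cap still in the gripper. The hand-in reported no verdict.

- **Finding it:** the cap measured 46 mm across in the top view. Three camera views put it near (0.441, -0.187), agreeing to about 4 mm.
- **Opening it:** I pressed the gripped cap down about 8.5 mm to the stop, with 12 N on the wrist. I twisted it about 82° counterclockwise while pressed, then lifted it straight up.
- **Last checks:**
  - The final picture shows the open neck with the cap held above it.
  - The cap is about 98 mm above its seat and within about 1 mm of the bottle's axis as I measured it.
  - The tool was vertical to about 0.001 rad, the fingers were at 45.8 mm on the cap, and the arm was practically still.
- **Not touched:** I planned no contact with the other bottles and saw no unexpected force. The last pictures showed the pen and large bottle unchanged. I did not re-measure the small bottle, sample cup or thermometer.
- **One mismatch:** after the descent the arm's position lagged the command by about 4 mm, so my first correction overshot. I fixed this before closing the fingers.

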